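Turn the double-ended flaring tool round in its holder

TASK

The double-ended glass flaring tool stands in the angled bench holder with its cone out and its flat paddle hidden in the bore. Pull it out, turn it end for end and slide it back in, cone first, fully home with its collar against the holder's mouth, so that the paddle now sticks out. Let go of it and leave the other things on the bench where they are.

Things in the scene. Friction and masses are not known exactly. Their poses are not given: they have to be found in the camera images.
- tool_center (a point): centre of the loose steel flaring tool, 200 mm long, 0.22 kg; x along it to the cone. Square grip 24 x 24 mm, 60 mm long (faces look along y and z), then at each end a round collar 30 mm wide (outer faces 35 mm from the centre), then a round shank 18 mm thick, 40 mm long, then the cone or paddle, 25 mm long. At the start y is level and the paddle half is in the bore up to its collar
- cone_tip (a point): end of the tool's cone, on its axis, 100 mm from tool_center along +x; the cone tapers from 18 to 5 mm; out in the air at the start
- paddle_tip (a point): end of the tool's flat paddle, on its axis, 100 mm from tool_center along -x; the paddle is 13 mm wide along y, 5 mm thick along z; in the bore at the start
- holder: fixed steel bench holder; origin at the underside centre of its base plate (130 x 90 x 10 mm); x level, to the side where the bore opens (roughly away from the robot), z up. Between two upright cheeks (62 mm over both, 70 mm high, ending 12 mm behind the mouth) sits an aluminium block 46 x 46 mm across, 70 mm long, inclined 26 degrees, bored right through along it
- bore_mouth (a point): centre of the bore's mouth, 30 mm ahead of the holder's origin, 75 mm above the bench. x runs out along the bore, rising at 26 degrees; y is level; z is square to the bore, leaning up and back over the block. Round bore, 20 mm wide, 70 mm long, 2 mm chamfer, smooth; the tool is loose in it and sags about 5 degrees. Fully home, tool_center is 35 mm out along x
- crucible: small loose glazed crucible 50 mm wide, 42 mm high, 80 to 140 mm to one side of the holder; origin under its base
- hex_key: loose hex key 94 mm long lying on the bench beside the holder; origin under its centre
- glass_tube: loose thin glass tube 154 mm long, 8 mm thick, lying on the bench ahead of the holder, crosswise below the tool; origin under its centre

How it is judged:
On the way:
1. the tool is drawn right out of the bore (distance between tool_center and bore_mouth above 0.105 m), for 0.1 s.
At the end, for the whole second after the job is handed in: The flaring tool rests in the bore of the holder the other way round: the cone inside, the paddle out, its collar against the mouth (within 5 mm of fully home) and its axis within 8 degrees of the bore's; it is at rest and released (x of tool_center in the frame of bore_mouth between 0.03 and 0.04 m and x of cone_tip in the frame of bore_mouth below -0.055 m and x of paddle_tip in the frame of bore_mouth above 0.125 m and angle between the x axis of tool_center and the x axis of bore_mouth, either way round below 0.14 rad and linear speed of flaring_tool below 0.02 m/s); the robot touches nothing.
It fails at once if the crucible, hex key or glass tube is moved by more than 30 mm (distance of any of crucible, hex_key, glass_tube from where it was at the start of the episode above 0.03 m).
It also fails if it takes over 53 s, if anything falls off the work surface, if the arm or the gripper's body presses on something with over 40 N, if the wrist force passes 120 N, or if a joint passes its speed limit or range.

ROBOT

A 6-joint arm with a two-finger parallel gripper is mounted at the origin on a cart in front of the work surface, level with it; the furniture and walls round the work are solid. World frame = base frame: x ahead of the robot, y to its left, z up, the work surface at z = 0. Lengths are in m, angles in rad, forces in N, time in s.
With the tool pointing down it reaches from about 0.275 to 0.775 m from the base axis. Payload 14.6 kg.
Tool frame: the origin (TCP) lies at the very end of the fingers, on their centre line; the grasp point (between the pads) lies 19 mm behind it; z points along the fingers, y is the direction in which the jaws open and shut (so a half turn about z gives the same grasp; the last joint's range is limited). The gripper opens to 85 mm and grips with 20 to 120 N. Pads are 22 mm wide; open, the fingers measure 114 mm over their backs; the gripper's body (76 mm by 85 mm) begins 54 mm behind the grasp point. The pads swing forward as they close: fully open they stand 13 mm farther back than shut.
Start: joints at [1.051, 0.263, -0.048, 1.259, 0, 1.415], TCP at [0.187, 0.49, 0.231] pointing down, gripper open.
Joint ranges: [-2.65, 2.65], [-0.89, 1.7], [-1.18, 1.37], [-2.13, 2.11], [-1.35, 1.29], [-3.14, 3.14]. Speed limits (rad/s): [1.89, 1.89, 2.57, 2.79, 3.14, 3.14].

INTERFACE

Orientations are given as a rotation vector (axis times angle).
In Python, from bench import r gives the robot as it stands.
- The arm moves only by the tool step_arm, never from a script. Its argument "motion" is a list of rows, each a list of 5 numbers: the finger opening in cm, from 0 to 8.54, then the shift along the tool's x, y, z in cm, then the turn about the tool's z in rad. A call has exactly 5 rows; each row shifts and turns the commanded pose from where the row before left it, along the tool's axes as they then stand; what a row does not reach is not made up. A row lasts 1/10 s, in which the tool goes at most 50 mm and 8.59 degrees, less where a joint would pass 70% of its speed; a pose out of reach is approached as far as the arm can. A call with a gripper value outside its range is refused whole. The fingers move at their own pace and stop on an object; "newtons" is the grip in N (left out, the last holds). Time passes only in rows, so rows that do not move let the fingers close, or fill a call up. It gives the time, the measured TCP pose, the force and the opening at its end, in the units of the state.
- r.read_state(): the state, without advancing time (a new reading comes with each control period).
- r.get_image(name): name is "side" or "top"; returns the picture (400x640x3 uint8, red, green, blue); there is no depth.
- r.camera_info(name): a dict with "fx", "fy", "cx", "cy" (pixels), "distortion" ([k1, k2, p1, p2, k3] as OpenCV has them; the pictures are not rectified), "eye" and "rotation" of the camera in the world. Camera axes: x right, y down, z forward; pixel columns grow to the right and rows downward; lengths in m; the calibration is good to about 2 mm. A picture is of the moment at which its call begins. camera_info takes no time and is no camera call.
- r.finish_job(): hands the job in, once; it reports no verdict.
The state is a dict: "time": time; "qpos": joint angles; "joint_velocities": joint speeds; "joint_torque": joint torques, N m; "ee_pos": TCP position; "ee_rot": TCP orientation; "force": force on the tool from outside, world axes, zero at the start; "wrist_torque": the same for the moment, N m; "gripper_width": finger opening in m.
Only numpy, scipy, OpenCV 4.12 (cv2) and the standard library are available. Lean on these libraries where they do the work, as an engineer would, in place of code of your own. Each camera call takes 0.05 s, during which the arm holds its last target.

## Working session

There is one attempt and no reset: what is moved stays moved. The work goes in short steps, Python scripts to look and compute and a tool call to move; the robot and the scene stay as the last step left them, time stands still between calls to the robot, and variables do not carry over. Pictures are saved under pics/ and viewed, and the job is handed in when it is done.

Besides the shell and the picture viewer there is one more tool, called after "Request:" by a JSON object that holds its "method" and its "body", one argument or row to a line. step_arm: Moves the arm, as the interface text tells. Its arguments: {"type":"object","properties":{"motion":{"type":"array","items":{"type":"array","items":{"type":"number"}}},"newtons":{"type":"number"}},"required":["motion"]}

```bash
ls; mkdir -p pics; python3 - <<'E'
from bench import r
import cv2,json
for n in("side","top"):
    im=r.get_image(n); cv2.imwrite(f"pics/{n}0.png",im[:,:,::-1]); c=r.camera_info(n); print(n,{k:(v if not hasattr(v,'tolist') else v.tolist()) for k,v in c.items()})
print(r.read_state())
E
```

```text
pics
side {'fx': 518.8908883287384, 'fy': 518.8908883287384, 'cx': 319.81340380204665, 'cy': 197.50190536394987, 'distortion': [-0.1465435393002194, 0.0, 0.0, 0.0, 0.0], 'eye': [0.0822474860141738, -0.8739188395921464, 0.5342398335663401], 'rotation': [-1.8937400638160033, 0.5534003860605965, -0.35582144222792034]}
top {'fx': 473.84803306442035, 'fy': 473.84803306442035, 'cx': 324.6914403157038, 'cy': 197.44320262518121, 'distortion': [-0.01640818446766961, 0.0, 0.0, 0.0, 0.0], 'eye': [0.5330007537464618, -0.01760945671753017, 0.9570543330787125], 'rotation': [-2.159167629163545, 2.2097875992293474, -0.08232755885186398]}
{'time': 0.1, 'qpos': array([ 1.05069938e+00,  2.63493261e-01, -4.88381753e-02,  1.25941021e+00,
       -7.11014235e-06,  1.41554690e+00]), 'joint_velocities': array([-7.53593804e-04, -1.97540090e-03,  2.74553014e-03,  9.37400326e-05,
        4.70507398e-04, -5.51773969e-04]), 'joint_torque': array([ 3.06157526e-03, -6.38578248e+01,  3.85065293e+01,  1.00900198e-02,
       -7.76906722e-05,  9.56968137e-06]), 'ee_pos': array([0.1871879 , 0.49024491, 0.23087672]), 'ee_rot': array([-5.69872117e-01, -3.08916213e+00,  1.40461398e-03]), 'force': array([1.03474841, 0.56369804, 0.69313366]), 'wrist_torque': array([-0.00784349,  0.01397138, -0.00646546]), 'gripper_width': 0.08535974335679228}
```

View pics/side0.png

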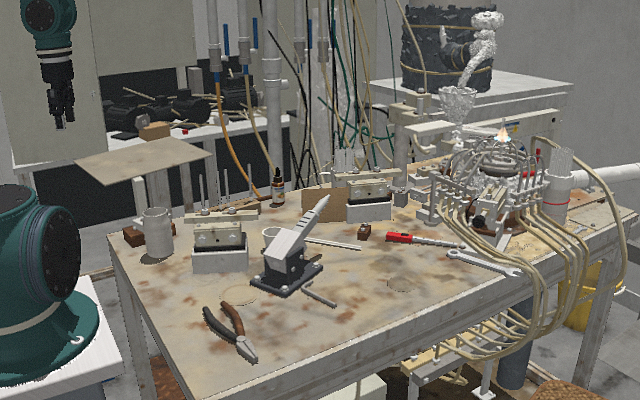

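View pics/top0.png

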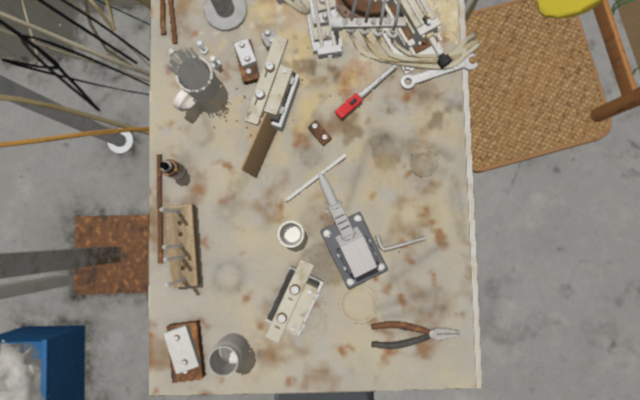

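The side view shows the holder near (285,270) with the cone rising to about (326,197). In the top view the holder base is near (353,250), the cone tip near (322,178), the tube at (288,200)–(346,156), the crucible at (291,235) and the hex key near (405,243). I'll zoom in next.

```bash
python3 - <<'E'
import cv2
a=cv2.imread("pics/side0.png")[180:310,220:360]; b=cv2.imread("pics/top0.png")[145:295,270:440]
cv2.imwrite("pics/sz.png",cv2.resize(a,None,fx=4.5,fy=4.5,interpolation=cv2.INTER_CUBIC))
cv2.imwrite("pics/tz.png",cv2.resize(b,None,fx=4,fy=4,interpolation=cv2.INTER_CUBIC))
E
```

```text
(no output)
```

View pics/sz.png

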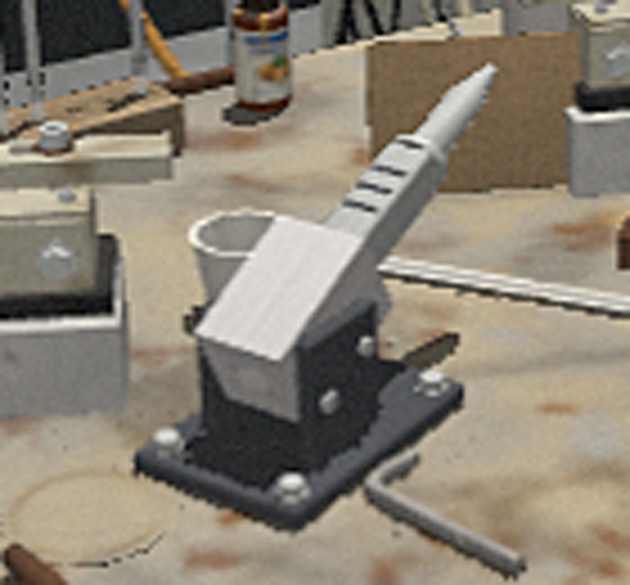

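View pics/tz.png

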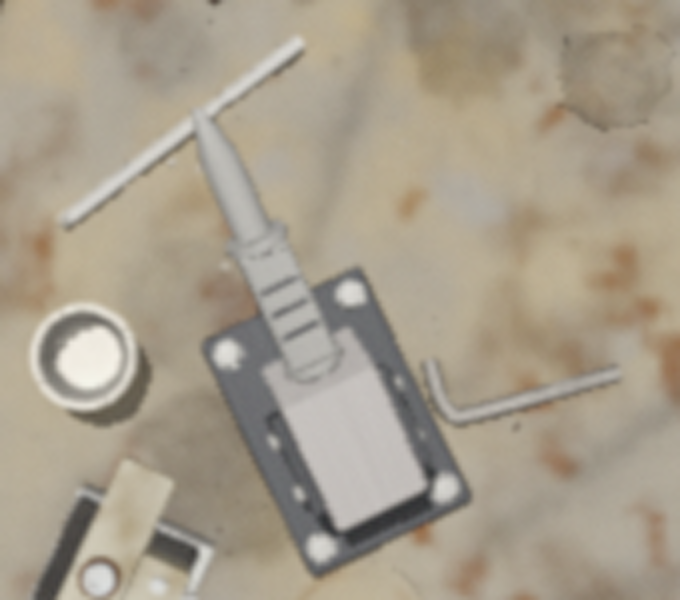

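```bash
cat > h.py <<'E'
import numpy as np,cv2
from scipy.spatial.transform import Rotation as R
from bench import r
def ray(cam,uv):
    c=r.camera_info(cam); K=np.array([[c['fx'],0,c['cx']],[0,c['fy'],c['cy']],[0,0,1]])
    p=cv2.undistortPoints(np.array(uv,float).reshape(-1,1,2),K,np.array(c['distortion']))[:,0]
    d=np.c_[p,np.ones(len(p))]; Rm=R.from_rotvec(c['rotation']).as_matrix()
    d=d@Rm.T; return np.array(c['eye']),d/np.linalg.norm(d,axis=1)[:,None]
def onplane(cam,uv,z):
    e,d=ray(cam,uv); return e+d*((z-e[2])/d[:,2])[:,None]
def tri(a,b):
    e1,d1=ray("top",[a]);e2,d2=ray("side",[b]);d1=d1[0];d2=d2[0]
    s=np.linalg.lstsq(np.c_[d1,-d2],e2-e1,rcond=None)[0]
    p,q=e1+s[0]*d1,e2+s[1]*d2; return (p+q)/2,np.linalg.norm(p-q)
def proj(cam,P):
    c=r.camera_info(cam); K=np.array([[c['fx'],0,c['cx']],[0,c['fy'],c['cy']],[0,0,1]])
    Rm=R.from_rotvec(c['rotation']).as_matrix().T
    return cv2.projectPoints(np.array(P,float).reshape(-1,1,3),cv2.Rodrigues(Rm)[0],-Rm@np.array(c['eye']),K,np.array(c['distortion']))[0][:,0]
E
python3 - <<'E'
from h import *
t=lambda z:np.array(z)/4+[270,145]-0.375
s=lambda z:np.array(z)/4.5+[220,180]-0.4
ct=[(359,267),(203,345),(316,577),(470,495)]
P=onplane("top",t(ct),0.010); print(P.round(4), P.mean(0).round(4))
for i in range(4): print(np.linalg.norm(P[i]-P[(i+1)%4]).round(4))
ax=(P[0]+P[1]-P[2]-P[3]); print("yaw",np.arctan2(ax[1],ax[0]))
ax2=(P[1]+P[2]-P[0]-P[3]); print("yaw2",np.arctan2(ax2[1],ax2[0])-np.pi/2)
cs=[(462,395),(136,457),(296,522)]
print(onplane("side",s(cs),0.010).round(4))
print("tip",tri(t((199,108)),s((494,66))))
# block mouth top edge corners, side: (280,215),(363,240); top (262,370),(350,328)
print(tri(t((262,370)),s((280,215))),tri(t((350,328)),s((363,240))))
print("tube",onplane("top",t([(68,220),(300,43)]),0.004).round(3))
print("crucible",onplane("top",t([(84,357)]),0.042).round(3),"hex",onplane("top",t([(430,362),(455,416),(619,373)]),0.003).round(3))
E
```

```text
[[ 0.5734 -0.0887  0.01  ]
 [ 0.5363 -0.0098  0.01  ]
 [ 0.4206 -0.0631  0.01  ]
 [ 0.459  -0.1405  0.01  ]] [ 0.4973 -0.0755  0.01  ]
0.0871
0.1274
0.0864
0.1256
yaw 0.4284853568209064
yaw2 0.4499793400212786
[[ 0.5682 -0.0966  0.01  ]
 [ 0.4217 -0.0653  0.01  ]
 [ 0.4553 -0.1476  0.01  ]]
tip (array([ 0.64084368, -0.01158171,  0.1248386 ]), np.float64(0.0009703979490498531))
(array([ 0.51894532, -0.03454992,  0.08822225]), np.float64(0.011364863323736023)) (array([ 0.53758688, -0.07542299,  0.08758846]), np.float64(0.010525012730715422))
tube [[ 0.601  0.057  0.004]
 [ 0.688 -0.062  0.004]]
crucible [[0.532 0.047 0.042]] hex [[ 0.525 -0.123  0.003]
 [ 0.498 -0.135  0.003]
 [ 0.517 -0.218  0.003]]
```

```bash
python3 - <<'E'
from h import *
t=lambda z:np.array(z)/4+[270,145]-0.375
s=lambda z:np.array(z)/4.5+[220,180]-0.4
print(tri(t((282,403)),s((280,215))),tri(t((362,368)),s((363,240))))
print(tri(t((343,532)),s((197,332))),tri(t((429,490)),s((282,360))))
print(onplane("side",s([(462,395),(136,470),(296,530)]),0.0).round(4))
# tool: far collar / tip
print(tri(t((319,384)),s((326,215))))
y=.44;o=np.array([.4973,-.0755,0]);X=np.array([np.cos(y),np.sin(y),0]);m=o+.03*X+[0,0,.075]
for sag in(21,26):
  a=np.deg2rad(sag);d=X*np.cos(a)+np.array([0,0,np.sin(a)])
  for L in (.005,.065,.070,.135):
    p=m+d*L; print(sag,L,p.round(4),(proj("top",p)[0]-[270,145])*4,(proj("side",p)[0]-[220,180])*4.5)
E
```

```text
(array([ 0.50813776, -0.04523877,  0.09501204]), np.float64(0.0018828127429504407)) (array([ 0.52531586, -0.08322798,  0.09349459]), np.float64(0.003221464120079704))
(array([ 0.44893968, -0.07400891,  0.06702926]), np.float64(0.0025785952343519284)) (array([ 0.46755644, -0.11478631,  0.06677065]), np.float64(0.0030440468861400297))
[[ 0.5775 -0.0817  0.    ]
 [ 0.4236 -0.0598  0.    ]
 [ 0.4595 -0.1391  0.    ]]
(array([ 0.51859272, -0.063161  ,  0.09925286]), np.float64(0.0030956589918127303))
21 0.005 [ 0.5287 -0.0607  0.0768] [310.617836   356.96773591] [339.5936244  251.97164671]
21 0.065 [ 0.5793 -0.0369  0.0983] [257.39701715 246.37633741] [408.81532326 163.15924996]
21 0.07 [ 0.5836 -0.0349  0.1001] [252.86164846 236.95224392] [414.3828233  156.01509906]
21 0.135 [ 0.6385 -0.009   0.1234] [192.44393608 111.41376363] [484.08195886  66.56579551]
26 0.005 [ 0.5285 -0.0608  0.0772] [310.82929287 357.30808771] [339.33893667 251.30813508]
26 0.065 [ 0.5773 -0.0378  0.1035] [259.88771612 250.22969592] [405.84882348 154.46752697]
26 0.07 [ 0.5814 -0.0359  0.1057] [255.51937206 241.04778056] [411.21719541 146.65058768]
26 0.135 [ 0.6342 -0.011   0.1342] [196.91320557 117.86643122] [478.65921909  48.44238204]
```

Request:
{"method": "step_arm", "body": {
  "motion": [
    [8.5, -2, -1.4, -2, 0],
    [8.5, -3.1, -2.2, -2, 0],
    [8.5, -3.1, -2.2, -1, 0],
    [8.5, -3.1, -2.2, 0, 0],
    [8.5, -3.1, -2.2, 0, 0]
  ]
}}

```text
time: 0.6
ee_pos: [0.286, 0.3425, 0.2814]
ee_rot: [0.569, 3.089, 0.0]
force: [0.4, -0.0, 0.5]
gripper_width: 0.0853
```

Request:
{"method": "step_arm", "body": {
  "motion": [
    [8.5, -3.1, -2.2, 0, 0],
    [8.5, -3.1, -2.2, 0, 0],
    [8.5, -3.1, -2.2, 0, 0],
    [8.5, -3.1, -2.2, 0, 0],
    [8.5, -3.1, -2.2, 0, 0]
  ]
}}

```text
time: 1.1
ee_pos: [0.3915, 0.1843, 0.2812]
ee_rot: [-0.57, -3.089, 0.0]
force: [0.8, 0.4, 0.5]
gripper_width: 0.0851
```

Request:
{"method": "step_arm", "body": {
  "motion": [
    [8.5, -3.1, -2.2, 0, 0],
    [8.5, -2.5, -1.8, 0, -0.14],
    [8.5, -1.5, -1.5, 0, -0.14],
    [8.5, 0, 0, 0, -0.14],
    [8.5, 0, 0, 0, -0.14]
  ]
}}

```text
time: 1.6
ee_pos: [0.4405, 0.1097, 0.2809]
ee_rot: [0.313, -3.125, -0.0]
force: [0.4, -0.1, 0.5]
gripper_width: 0.0847
```

Request:
{"method": "step_arm", "body": {
  "motion": [
    [8.5, 0, 0, 0, -0.14],
    [8.5, 0, 0, 0, -0.105],
    [8.5, 0, 0, 0, 0],
    [8.5, 0, 0, 0, 0],
    [8.5, 0, 0, 0, 0]
  ]
}}

```text
time: 2.1
ee_pos: [0.4403, 0.1104, 0.2812]
ee_rot: [0.682, -3.067, -0.0]
force: [-0.4, -0.1, 0.3]
gripper_width: 0.0849
```

```bash
cat > to.py <<'E'
from h import *
import sys
# usage: to(target xyz, bore yaw) -> shift in tool cm
def to(p,verbose=True):
    st=r.read_state(); M=R.from_rotvec(st['ee_rot']).as_matrix()
    d=M.T@(np.array(p)-st['ee_pos'])*100
    print("t",round(st['time'],2),"pos",st['ee_pos'].round(4),"xax",M[:,0].round(3),"yax",M[:,1].round(3),"yaw_y",round(np.arctan2(M[1,1],M[0,1]),4),"shift cm",d.round(2),"q6",st['qpos'][5].round(3),"F",st['force'].round(1),"w",st['gripper_width'].round(4)); return d
E
python3 -c "
from to import *
to([.5545,-.048,.12]); print(.44+np.pi/2)"
```

```text
Traceback (most recent call last):
  File "to.py", line 7, in to
    print("t",round(st['time'],2),"pos",st['ee_pos'].round(4),"xax",M[:,0].round(3),"yax",M[:,1].round(3),"yaw_y",round(np.arctan2(M[1,1],M[0,1]),4),"shift cm",d.round(2),"q6",st['qpos'][5].round(3),"F",st['force'].round(1),"w",st['gripper_width'].round(4)); return d
                                                                                                                                                                                                                                    ^^^^^^^^^^^^^^^^^^^^^^^^^
AttributeError: 'float' object has no attribute 'round'
```

```bash
sed -i "s/st\['gripper_width'\].round(4)/round(float(st['gripper_width']),4)/" to.py
python3 -c "
from to import *
to([.5545,-.048,.12]); print(.44+np.pi/2)"
```

```text
t 2.1 pos [0.4403 0.1104 0.2812] xax [-0.906 -0.424  0.   ] yax [-0.424  0.906  0.   ] yaw_y 2.0085 shift cm [ -3.63 -19.19  16.12] q6 -0.372 F [-0.4 -0.1  0.3] w 0.0849
2.0107963267948965
```

Request:
{"method": "step_arm", "body": {
  "motion": [
    [8.5, -0.7, -3.8, 0, 0],
    [8.5, -0.7, -3.8, 1, 0],
    [8.5, -0.7, -3.8, 3, 0],
    [8.5, -0.7, -3.8, 4, 0],
    [8.5, -0.8, -4, 4, 0]
  ]
}}

```text
time: 2.6
ee_pos: [0.5501, -0.042, 0.1691]
ee_rot: [-0.683, 3.066, -0.0]
force: [1.3, 0.5, 0.3]
gripper_width: 0.0852
```

```bash
python3 - <<'E'
from to import *
to([.5545,-.048,.068])
for n in("side","top"):
    im=r.get_image(n)[:,:,::-1]; cv2.imwrite(f"pics/{n}1.png",cv2.resize(im[130:330,200:460],None,fx=3,fy=3,interpolation=cv2.INTER_CUBIC))
E
```

```text
t 2.6 pos [ 0.5501 -0.042   0.1691] xax [-0.906 -0.424 -0.001] yax [-0.424  0.906 -0.   ] yaw_y 2.0089 shift cm [-0.14 -0.73 10.11] q6 -0.662 F [1.3 0.5 0.3] w 0.0852
```

View pics/side1.png

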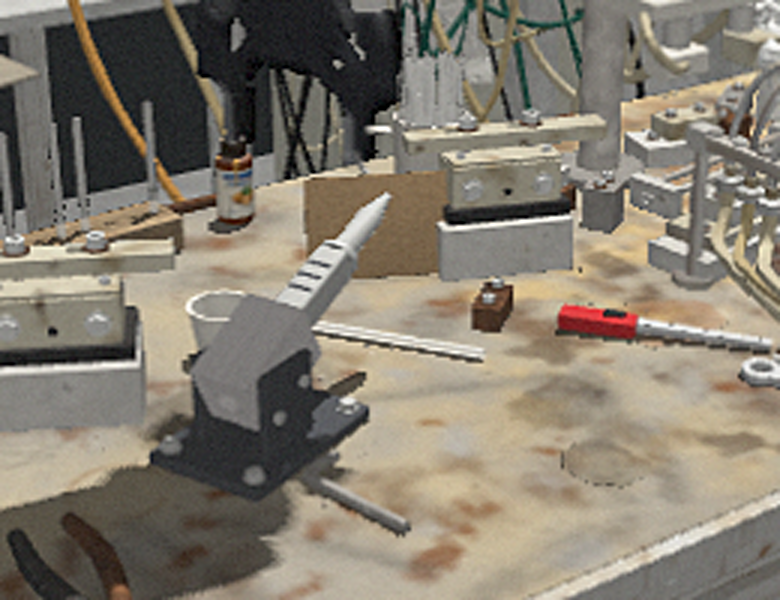

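View pics/top1.png

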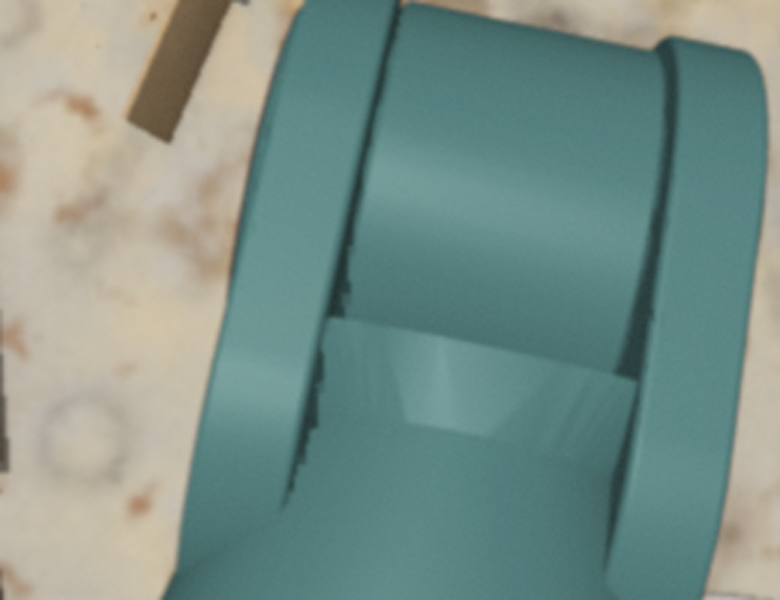

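The side view shows the open fingers above the tool, with the cone tip at about (329,195). The arm hides everything in the top view. I'll descend now.

Request:
{"method": "step_arm", "body": {
  "motion": [
    [8.5, -0.1, -0.5, 2, 0],
    [8.5, 0, 0, 2.5, 0],
    [8.5, 0, 0, 2.5, 0],
    [8.5, 0, 0, 1.2, 0],
    [8.5, 0, 0, 0, 0]
  ]
}}

```text
time: 3.2
ee_pos: [0.5517, -0.0443, 0.0876]
ee_rot: [0.685, -3.064, -0.001]
force: [-0.1, 0.5, 0.2]
gripper_width: 0.0852
```

```bash
python3 - <<'E'
from to import *
to([.5545,-.048,.068])
for n in("side",):
    im=r.get_image(n)[:,:,::-1]; cv2.imwrite(f"pics/{n}2.png",cv2.resize(im[160:310,220:400],None,fx=4,fy=4,interpolation=cv2.INTER_CUBIC))
E
```

```text
t 3.2 pos [ 0.5517 -0.0443  0.0876] xax [-0.905 -0.426  0.002] yax [-0.426  0.905  0.001] yaw_y 2.0105 shift cm [-0.1  -0.46  1.96] q6 -0.667 F [-0.1  0.5  0.2] w 0.0852
```

View pics/side2.png

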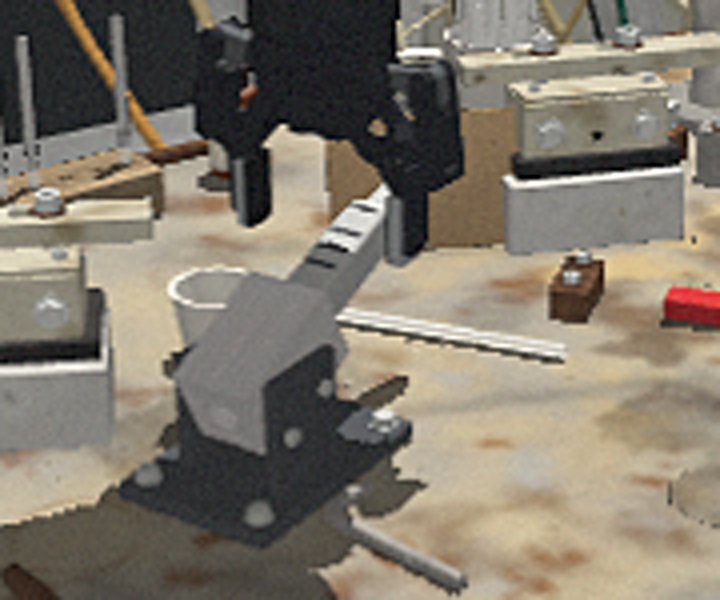

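The fingers straddle the tool, with their tips at about (282,215) and (320,226). I'll go down the last 2 cm and close.

Request:
{"method": "step_arm", "body": {
  "motion": [
    [8.5, -0.1, -0.45, 1.1, 0],
    [8.5, 0, 0, 1, 0],
    [8.5, 0, 0, 0.1, 0],
    [5, 0, 0, 0, 0],
    [3, 0, 0, 0, 0]
  ],
  "newtons": 40
}}

```text
time: 3.75
ee_pos: [0.5554, -0.0484, 0.0666]
ee_rot: [-0.686, 3.066, -0.0]
force: [-0.2, 0.3, -0.4]
gripper_width: 0.0588
```

Request:
{"method": "step_arm", "body": {
  "motion": [
    [0, 0, 0, 0, 0],
    [0, 0, 0, 0, 0],
    [0, 0, 0, 0, 0],
    [0, 0, 0, 0, 0],
    [0, 0, 0, 0, 0]
  ],
  "newtons": 40
}}

```text
time: 4.25
ee_pos: [0.5552, -0.0481, 0.0666]
ee_rot: [-0.686, 3.065, 0.001]
force: [-1.6, 3.6, 6.0]
gripper_width: 0.0236
```

```bash
python3 - <<'E'
from to import *
to([.5545,-.048,.068])
for n in("side",):
    im=r.get_image(n)[:,:,::-1]; cv2.imwrite(f"pics/{n}3.png",cv2.resize(im[160:310,220:400],None,fx=4,fy=4,interpolation=cv2.INTER_CUBIC))
E
```

```text
t 4.25 pos [ 0.5552 -0.0481  0.0666] xax [-0.905 -0.426 -0.   ] yax [-0.426  0.905  0.   ] yaw_y 2.0112 shift cm [ 0.06  0.04 -0.14] q6 -0.673 F [-1.6  3.6  6. ] w 0.0236
```

View pics/side3.png

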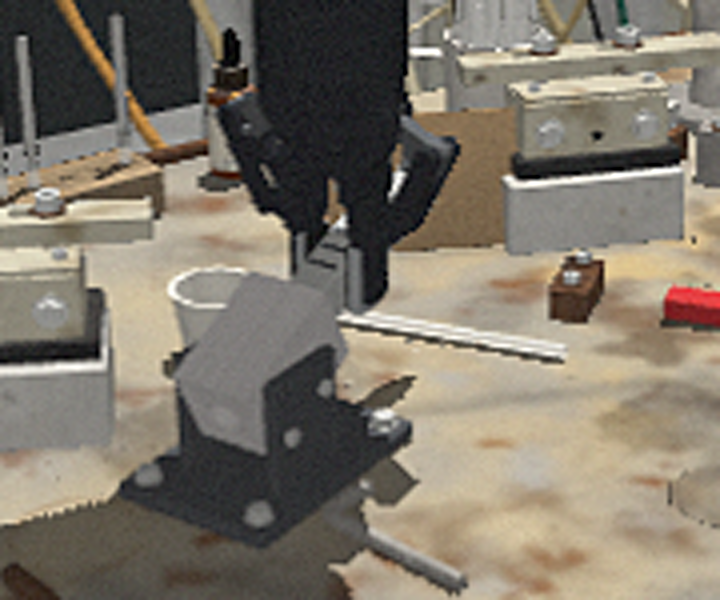

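The jaws shut on the square at 23.6 mm with low side forces. I'll pull 45 mm out along the bore.

Request:
{"method": "step_arm", "body": {
  "motion": [
    [0, -0.5, 0, -0.22, 0],
    [0, -0.9, 0, -0.4, 0],
    [0, -0.9, 0, -0.4, 0],
    [0, -0.9, 0, -0.4, 0],
    [0, -0.9, 0, -0.4, 0]
  ],
  "newtons": 40
}}

```text
time: 4.8
ee_pos: [0.5934, -0.0305, 0.0849]
ee_rot: [-0.686, 3.065, -0.0]
force: [-0.6, -0.4, -1.7]
gripper_width: 0.0233
```

```bash
python3 - <<'E'
from to import *
to([.5545,-.048,.068])
for n in("side",):
    im=r.get_image(n)[:,:,::-1]; cv2.imwrite(f"pics/{n}4.png",cv2.resize(im[160:310,220:400],None,fx=4,fy=4,interpolation=cv2.INTER_CUBIC))
E
```

```text
t 4.8 pos [ 0.5934 -0.0305  0.0849] xax [-0.905 -0.426 -0.   ] yax [-0.426  0.905 -0.   ] yaw_y 2.0112 shift cm [4.26 0.08 1.68] q6 -0.629 F [-0.6 -0.4 -1.7] w 0.0233
```

View pics/side4.png

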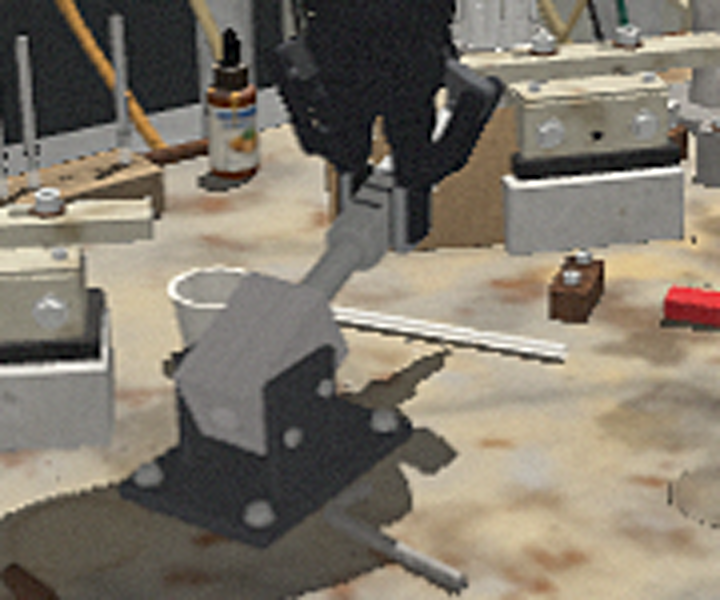

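The shank is nearly clear and the paddle is still about 19 mm in. I'll draw it a little farther, then swing the grip down. The paddle tip will catch under the bore's upper wall and pivot the tool in the pads until the cone points slightly down.

Request:
{"method": "step_arm", "body": {
  "motion": [
    [0, -0.4, 0, -0.2, 0],
    [0, -0.32, 0, -0.15, 0],
    [0, -0.1, 0, 0.5, 0],
    [0, -0.1, 0, 0.5, 0],
    [0, -0.08, 0, 0.5, 0]
  ],
  "newtons": 40
}}

```text
time: 5.35
ee_pos: [0.601, -0.0265, 0.0725]
ee_rot: [0.685, -3.065, -0.001]
force: [-1.0, 2.8, 2.7]
gripper_width: 0.0236
```

Request:
{"method": "step_arm", "body": {
  "motion": [
    [0, -0.05, 0, 0.6, 0],
    [0, -0.05, 0, 0.6, 0],
    [0, -0.05, 0, 0.54, 0],
    [0, 0, 0, 0, 0],
    [0, 0, 0, 0, 0]
  ],
  "newtons": 40
}}

```text
time: 5.85
ee_pos: [0.6024, -0.0261, 0.0553]
ee_rot: [0.686, -3.065, -0.0]
force: [-1.6, 1.2, -0.7]
gripper_width: 0.0235
```

```bash
python3 - <<'E'
from to import *
to([.5545,-.048,.068])
for n in("side",):
    im=r.get_image(n)[:,:,::-1]; cv2.imwrite(f"pics/{n}5.png",cv2.resize(im[160:310,220:400],None,fx=4,fy=4,interpolation=cv2.INTER_CUBIC))
E
```

```text
t 5.85 pos [ 0.6024 -0.0261  0.0553] xax [-0.905 -0.426  0.001] yax [-0.426  0.905  0.   ] yaw_y 2.011 shift cm [ 5.27  0.06 -1.27] q6 -0.618 F [-1.6  1.2 -0.7] w 0.0235
```

View pics/side5.png

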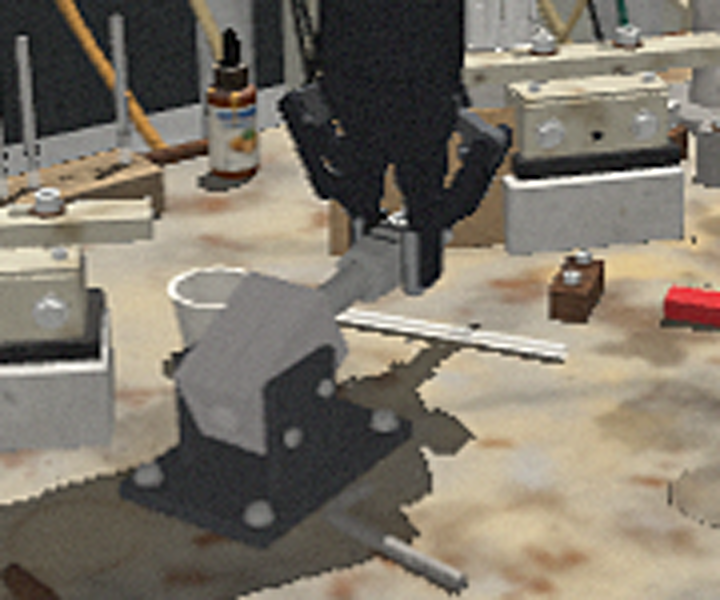

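It is pivoting: the tool is close to level. I'll continue to about 15° cone-down.

Request:
{"method": "step_arm", "body": {
  "motion": [
    [0, 0.05, 0, 0.5, 0],
    [0, 0.05, 0, 0.6, 0],
    [0, 0.08, 0, 0.6, 0],
    [0, 0.1, 0, 0.5, 0],
    [0, 0.08, 0, 0.4, 0]
  ],
  "newtons": 40
}}

```text
time: 6.4
ee_pos: [0.5996, -0.0275, 0.0291]
ee_rot: [-0.686, 3.065, 0.0]
force: [-0.1, 5.1, 2.6]
gripper_width: 0.0236
```

```bash
python3 - <<'E'
from to import *
to([.5545,-.048,.068])
for n in("side",):
    im=r.get_image(n)[:,:,::-1]; cv2.imwrite(f"pics/{n}6.png",cv2.resize(im[160:310,220:400],None,fx=4,fy=4,interpolation=cv2.INTER_CUBIC))
E
```

```text
t 6.4 pos [ 0.5996 -0.0275  0.0291] xax [-0.905 -0.426 -0.   ] yax [-0.426  0.905 -0.   ] yaw_y 2.0111 shift cm [ 4.95  0.07 -3.89] q6 -0.622 F [-0.1  5.1  2.6] w 0.0236
```

View pics/side6.png

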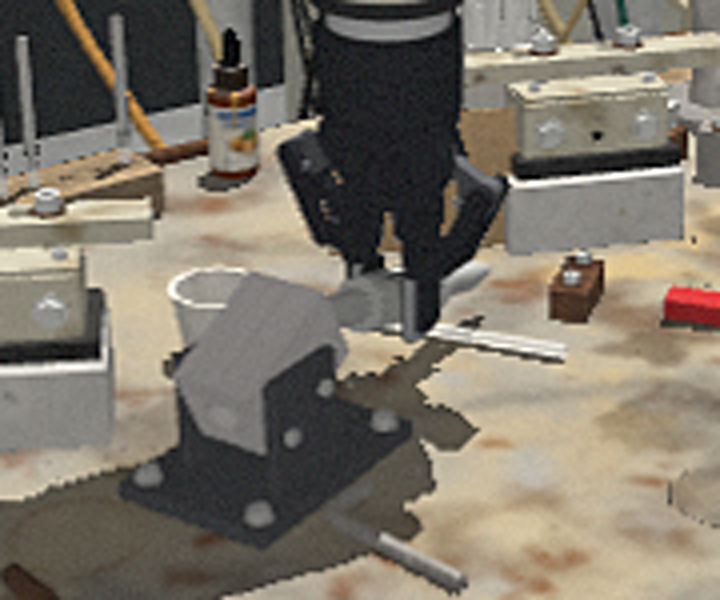

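The tool is now cone-down, with the cone visible at about (342,228). I'll draw it out, lift, and start the half turn.

Request:
{"method": "step_arm", "body": {
  "motion": [
    [0, -0.6, 0, -0.05, 0],
    [0, -1.2, 0, -0.2, 0],
    [0, -1.5, 0, -0.4, 0],
    [0, -1.2, 0, -1.5, 0],
    [0, -0.5, 0, -3, 0]
  ],
  "newtons": 50
}}

```text
time: 6.95
ee_pos: [0.6447, -0.0059, 0.0797]
ee_rot: [0.686, -3.063, -0.001]
force: [0.7, -0.4, -2.4]
gripper_width: 0.0234
```

Request:
{"method": "step_arm", "body": {
  "motion": [
    [0, 0, 0, -3.5, 0],
    [0, 0, 0, -4, 0],
    [0, 0, 0, -4, 0],
    [0, 0, 0, -2, 0.1],
    [0, 0, 0, 0, 0.14]
  ],
  "newtons": 50
}}

```text
time: 7.45
ee_pos: [0.6463, -0.0066, 0.2195]
ee_rot: [-0.307, 3.122, -0.003]
force: [-0.9, 0.1, -2.9]
gripper_width: 0.0231
```

```bash
python3 - <<'E'
from to import *
to([.5545,-.048,.068])
for n in("side",):
    im=r.get_image(n)[:,:,::-1]; cv2.imwrite(f"pics/{n}7.png",cv2.resize(im[110:310,220:420],None,fx=3,fy=3,interpolation=cv2.INTER_CUBIC))
E
```

```text
t 7.45 pos [ 0.6463 -0.0066  0.2195] xax [-0.981 -0.195 -0.005] yax [-0.195  0.981 -0.002] yaw_y 1.7669 shift cm [ 9.88 -2.23 15.11] q6 -0.332 F [-0.9  0.1 -2.9] w 0.0231
```

View pics/side7.png

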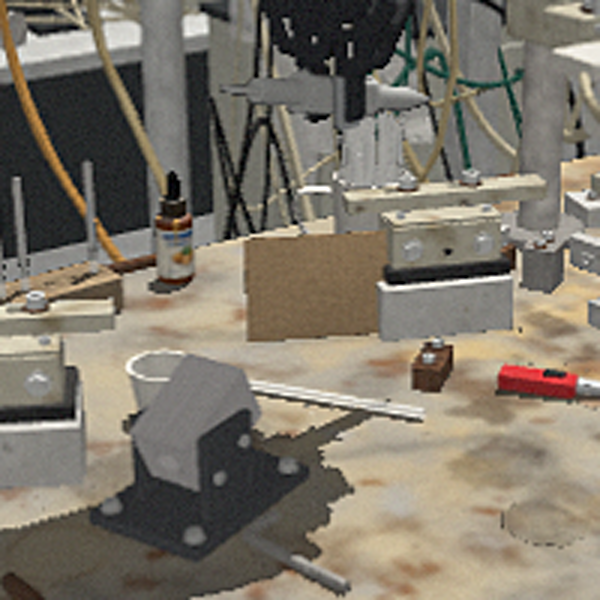

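The tool is free and held about level in this view, with the paddle at (295,140) and the cone at (360,145). I'll turn the remaining 2.9 rad.

Request:
{"method": "step_arm", "body": {
  "motion": [
    [0, 0, 0, 0, 0.145],
    [0, 0, 0, 0, 0.145],
    [0, 0, 0, 0, 0.145],
    [0, 0, 0, 0, 0.145],
    [0, 0, 0, 0, 0.145]
  ]
}}

```text
time: 8.0
ee_pos: [0.6448, -0.0064, 0.2155]
ee_rot: [-0.819, -3.032, 0.001]
force: [-1.4, -0.7, -1.8]
gripper_width: 0.0232
```

Request:
{"method": "step_arm", "body": {
  "motion": [
    [0, 0, 0, 0, 0.145],
    [0, 0, 0, 0, 0.145],
    [0, 0, 0, 0, 0.145],
    [0, 0, 0, 0, 0.145],
    [0, 0, 0, 0, 0.145]
  ]
}}

```text
time: 8.5
ee_pos: [0.6448, -0.0064, 0.2155]
ee_rot: [-1.841, -2.545, 0.001]
force: [-0.7, -0.6, -2.1]
gripper_width: 0.0233
```

Request:
{"method": "step_arm", "body": {
  "motion": [
    [0, 0, 0, 0, 0.145],
    [0, 0, 0, 0, 0.145],
    [0, 0, 0, 0, 0.145],
    [0, 0, 0, 0, 0.145],
    [0, 0, 0, 0, 0.145]
  ]
}}

```text
time: 9.0
ee_pos: [0.6448, -0.0064, 0.2155]
ee_rot: [-2.625, -1.727, 0.002]
force: [0.2, 0.8, -2.2]
gripper_width: 0.0234
```

Request:
{"method": "step_arm", "body": {
  "motion": [
    [0, 0, 0, 0, 0.145],
    [0, 0, 0, 0, 0.145],
    [0, 0, 0, 0, 0.145],
    [0, 0, 0, 0, 0.145],
    [0, 0, 0, 0, 0.145]
  ]
}}

```text
time: 9.5
ee_pos: [0.6448, -0.0064, 0.2155]
ee_rot: [3.066, 0.684, -0.002]
force: [0.2, -0.1, -2.0]
gripper_width: 0.0234
```

```bash
python3 - <<'E'
from to import *
to([.5545,-.048,.068])
for n in("side","top"):
    im=r.get_image(n)[:,:,::-1]; cv2.imwrite(f"pics/{n}8f.png",im); cv2.imwrite(f"pics/{n}8.png",cv2.resize(im[110:310,220:420],None,fx=3,fy=3,interpolation=cv2.INTER_CUBIC))
E
```

```text
t 9.5 pos [ 0.6448 -0.0064  0.2155] xax [ 0.905  0.425 -0.001] yax [ 0.425 -0.905  0.   ] yaw_y -1.1321 shift cm [-9.92 -0.07 14.76] q6 2.567 F [ 0.2 -0.1 -2. ] w 0.0234
```

View pics/side8.png

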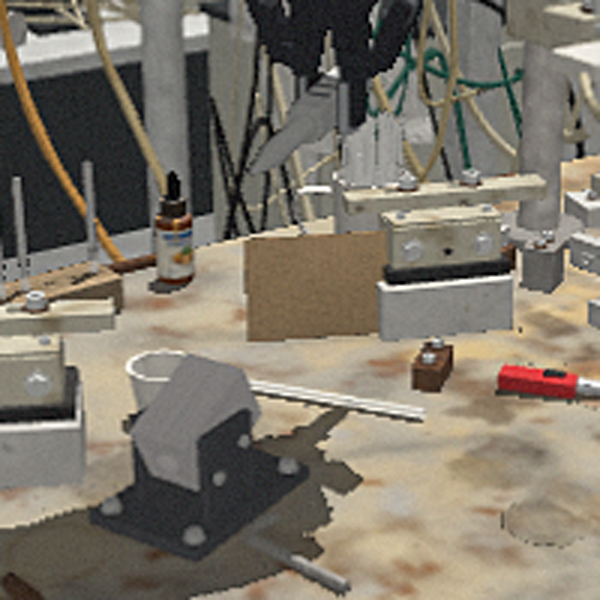

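View pics/top8.png

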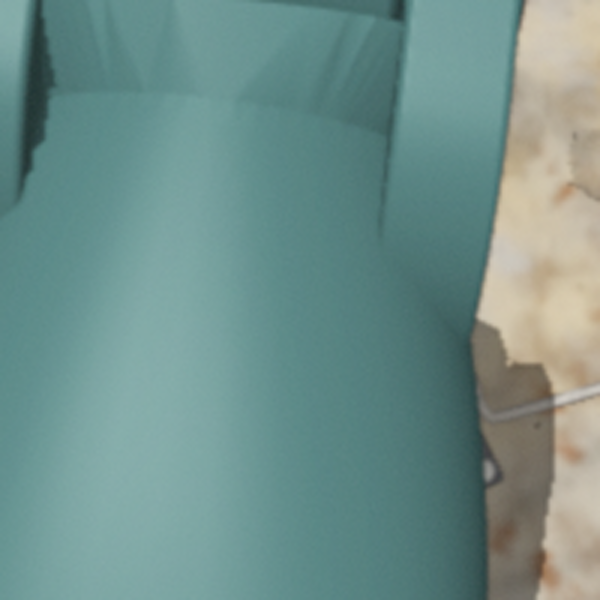

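The cone now points at the holder and down, with its tip at about (303.5,167) in the side view. I'll intersect that ray with the grip's vertical plane to get the pitch.

```bash
cat > tip.py <<'E'
from h import *
def tip(uv,L=None):
    st=r.read_state(); M=R.from_rotvec(st['ee_rot']).as_matrix(); n=M[:,1]; T=st['ee_pos']; X=np.array([M[0,0],M[1,0],0])
    e,d=ray("side",[uv]); d=d[0]; P=e+d*((T-e)@n/(d@n))
    return P,(P-T)@X*1e3,(P-T)[2]*1e3
E
python3 - <<'E'
from tip import *
for uv in [(303,167.5),(303.5,167),(303,168.5)]:
    P,u,h=tip(uv); print(P.round(4),u,h, "pitch if centre at h 21:",np.degrees(np.arctan2(21-h,-u)),np.hypot(u,21-h))
E
```

```text
[ 0.5575 -0.0476  0.2111] -96.45684532901188 -4.4062812409793874 pitch if centre at h 21: 14.756284282403653 99.74668985645921
[ 0.5591 -0.0469  0.2116] -94.71538359933535 -3.89350625402804 pitch if centre at h 21: 14.725686776991166 97.93207106963774
[ 0.5575 -0.0477  0.2091] -96.54251630498044 -6.426682978774939 pitch if centre at h 21: 15.859273874221394 100.36274405234064
```

The pitch is −15° and the length checks out at 99 mm. I'll go down to place the tip just in front of the mouth.

Request:
{"method": "step_arm", "body": {
  "motion": [
    [0, 0, -0.08, 2, 0],
    [0, 0, 0, 3, 0],
    [0, -0.5, 0, 3, 0],
    [0, -1.1, 0, 3, 0],
    [0, -1.1, 0, 1.7, 0]
  ]
}}

```text
time: 10.1
ee_pos: [0.6186, -0.0171, 0.0864]
ee_rot: [-3.062, -0.699, 0.004]
force: [-0.2, -0.8, -1.3]
gripper_width: 0.0234
```

```bash
python3 - <<'E'
from to import *
to([.620,-.0173,.0884])
for n in("side",):
    im=r.get_image(n)[:,:,::-1]; cv2.imwrite(f"pics/{n}9.png",cv2.resize(im[160:310,220:400],None,fx=4,fy=4,interpolation=cv2.INTER_CUBIC))
E
```

```text
t 10.1 pos [ 0.6186 -0.0171  0.0864] xax [ 0.901  0.434 -0.003] yax [ 0.434 -0.901 -0.001] yaw_y -1.1219 shift cm [ 0.11  0.08 -0.2 ] q6 2.534 F [-0.2 -0.8 -1.3] w 0.0234
```

View pics/side9.png

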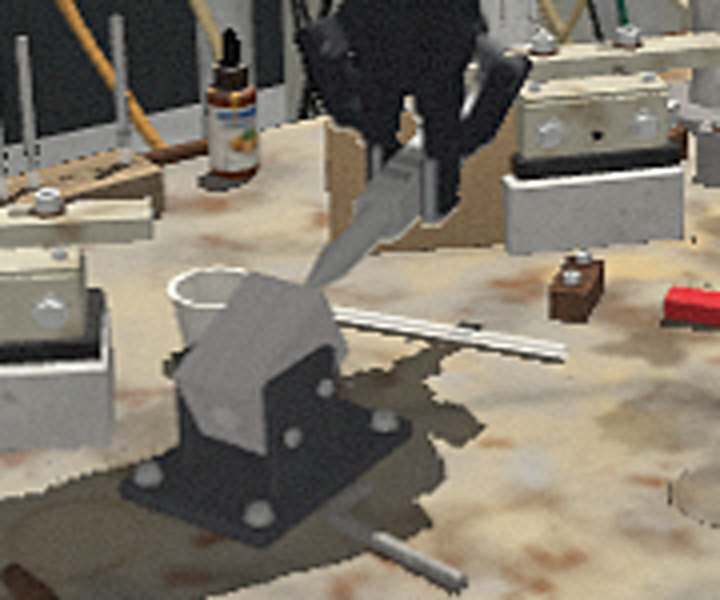

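```bash
python3 - <<'E'
from tip import *
X=np.array([np.cos(.44),np.sin(.44),0]); m=np.array([.525,-.062,.075])
for uv in [(297.2,231.3),(296.8,232)]:
    P,u,h=tip(uv); v=P-m; uu=v@X*1e3; hh=v[2]*1e3; a=np.deg2rad(26)
    print(P.round(4),u,h,"bore x,z,lat",uu*np.cos(a)+hh*np.sin(a),-uu*np.sin(a)+hh*np.cos(a),v@np.array([-X[1],X[0],0])*1e3)
st=r.read_state();v=st['ee_pos']-m;print(v@X*1e3,v@np.array([-X[1],X[0],0])*1e3)
E
```

```text
[ 0.5353 -0.0565  0.0837] -90.0368200116293 -0.9917367673638045 bore x,z,lat 14.275384338267667 2.6933560593095836 0.5804353923580441
[ 0.534  -0.0571  0.0827] -91.48925075503584 -1.9384939478550023 bore x,z,lat 12.554919025412527 2.4791191837128714 0.5715684948068795
101.68522090044102 1.3047966164549207
```

The tip sits about 8–12 mm in front of the mouth, near the axis. I'll feed it in about 23 mm along the bore and fix the small lateral and yaw errors.

Request:
{"method": "step_arm", "body": {
  "motion": [
    [0, 0, 0.1, 0, 0.009],
    [0, -0.5, 0, 0.22, 0],
    [0, -0.5, 0, 0.24, 0],
    [0, -0.5, 0, 0.24, 0],
    [0, -0.5, 0, 0.24, 0]
  ],
  "newtons": 40
}}

```text
time: 10.65
ee_pos: [0.6021, -0.0266, 0.0799]
ee_rot: [3.068, 0.675, 0.001]
force: [-0.8, 0.1, -1.8]
gripper_width: 0.0233
```

```bash
python3 - <<'E'
from to import *
to([.5535,-.0486,.0693])
m=np.array([.525,-.062,.075]);v=r.read_state()['ee_pos']-m;print(v@[.905,.426,0]*1e3,v@[-.426,.905,0]*1e3)
for n in("side",):
    im=r.get_image(n)[:,:,::-1]; cv2.imwrite(f"pics/{n}10.png",cv2.resize(im[160:310,220:400],None,fx=4,fy=4,interpolation=cv2.INTER_CUBIC))
E
```

```text
t 10.65 pos [ 0.6021 -0.0266  0.0799] xax [0.908 0.42  0.001] yax [ 0.42  -0.908  0.   ] yaw_y -1.1374 shift cm [-5.34 -0.04  1.06] q6 2.529 F [-0.8  0.1 -1.8] w 0.0233
84.88233889815568 -0.7693587218482842
```

View pics/side10.png

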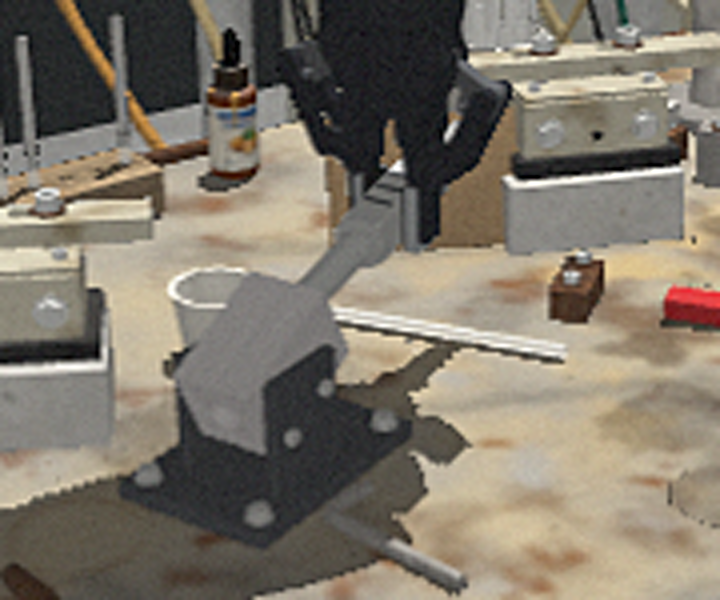

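The cone tip is in the mouth with almost no force. I'll go 5 mm deeper, then swing the grip up about 20 mm so the bore's upper wall pivots the tool to the bore angle.

Request:
{"method": "step_arm", "body": {
  "motion": [
    [0, -0.45, -0.06, 0.22, -0.006],
    [0, -0.1, 0, -0.4, 0],
    [0, -0.2, 0, -0.5, 0],
    [0, -0.2, 0, -0.5, 0],
    [0, -0.2, 0, -0.5, 0]
  ],
  "newtons": 40
}}

```text
time: 11.2
ee_pos: [0.5917, -0.0305, 0.0971]
ee_rot: [-3.066, -0.684, -0.001]
force: [1.1, 2.6, -7.7]
gripper_width: 0.0235
```

```bash
python3 - <<'E'
from to import *
to([.5535,-.0486,.0693])
m=np.array([.525,-.062,.075]);v=r.read_state()['ee_pos']-m;print(v@[.905,.426,0]*1e3,v@[-.426,.905,0]*1e3)
for n in("side",):
    im=r.get_image(n)[:,:,::-1]; cv2.imwrite(f"pics/{n}11.png",cv2.resize(im[160:310,220:400],None,fx=4,fy=4,interpolation=cv2.INTER_CUBIC))
E
```

```text
t 11.2 pos [ 0.5917 -0.0305  0.0971] xax [0.905 0.425 0.001] yax [ 0.425 -0.905 -0.   ] yaw_y -1.1319 shift cm [-4.22  0.01  2.78] q6 2.513 F [ 1.1  2.6 -7.7] w 0.0235
73.72803648798073 0.06590609959453467
```

View pics/side11.png

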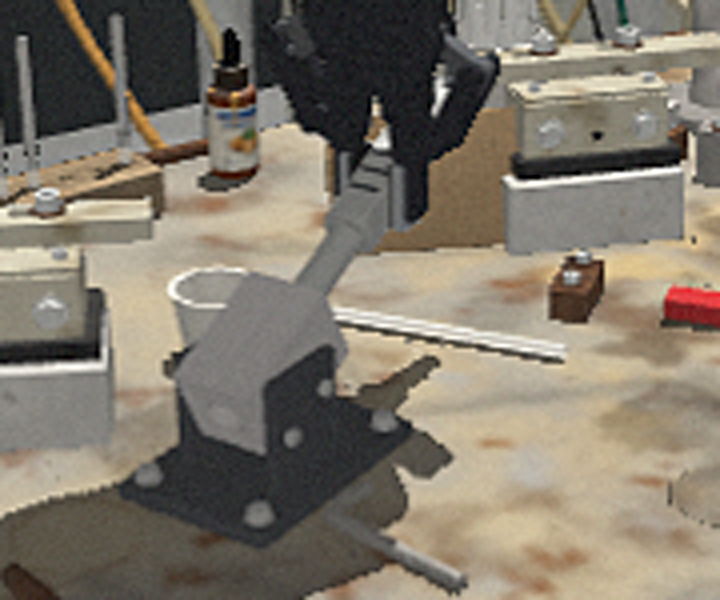

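The pivot worked: the tool edge is now parallel to the block, and the residual force is about 8 N. I'll centre it on the bore axis and push in.

Request:
{"method": "step_arm", "body": {
  "motion": [
    [0, -0.15, 0, 0.3, 0],
    [0, -0.15, 0, 0.3, 0],
    [0, -0.16, 0, 0.29, 0],
    [0, -0.45, 0, 0.22, 0],
    [0, -0.45, 0, 0.22, 0]
  ],
  "newtons": 40
}}

```text
time: 11.75
ee_pos: [0.5786, -0.0364, 0.0831]
ee_rot: [-3.066, -0.684, 0.001]
force: [-2.2, 2.5, 5.6]
gripper_width: 0.0237
```

```bash
cat > b.py <<'E'
from to import *
def b():
    to([.5535,-.0486,.0693])
    st=r.read_state(); v=(st['ee_pos']+[0,0,.021]-np.array([.525,-.062,.075]))*1e3; u=v@[.905,.426,0]; h=v[2]; a=np.deg2rad(26)
    F=st['force']; fu=F@[.905,.426,0]
    print("bore x,z,lat",u*np.cos(a)+h*np.sin(a),-u*np.sin(a)+h*np.cos(a),v@[-.426,.905,0],"F bore x,z",fu*np.cos(a)+F[2]*np.sin(a),-fu*np.sin(a)+F[2]*np.cos(a),"lat",F@[-.426,.905,0],"tq",st['wrist_torque'].round(2))
E
python3 - <<'E'
from b import *
b()
E
```

```text
t 11.75 pos [ 0.5786 -0.0364  0.0831] xax [ 0.905  0.425 -0.001] yax [ 0.425 -0.905 -0.   ] yaw_y -1.132 shift cm [-2.79  0.04  1.38] q6 2.499 F [-2.2  2.5  5.6] w 0.0237
bore x,z,lat 66.13272002457882 0.12981821877867716 0.32488757868508894 F bore x,z 1.6559256009981194 5.466218961043723 lat 3.1377001014394033 tq [ 0.49  0.93 -0.26]
```

The shank has entered and forces are small, with about 31 mm to go. I'll keep pushing along the bore.

Request:
{"method": "step_arm", "body": {
  "motion": [
    [0, -0.45, -0.03, 0.19, 0],
    [0, -0.5, 0, 0.24, 0],
    [0, -0.5, 0, 0.24, 0],
    [0, -0.5, 0, 0.24, 0],
    [0, -0.3, 0, 0.15, 0]
  ],
  "newtons": 40
}}

```text
time: 12.25
ee_pos: [0.5581, -0.0459, 0.0724]
ee_rot: [-3.066, -0.683, 0.001]
force: [-2.3, 4.2, 4.1]
gripper_width: 0.0234
```

```bash
python3 - <<'E'
from b import *
b()
E
```

```text
t 12.25 pos [ 0.5581 -0.0459  0.0724] xax [ 0.905  0.425 -0.   ] yax [ 0.425 -0.905 -0.   ] yaw_y -1.1322 shift cm [-0.53  0.05  0.31] q6 2.475 F [-2.3  4.2  4.1] w 0.0234
bore x,z,lat 41.15416388021913 0.3615178158428698 0.4729947967796564 F bore x,z 1.4821223473044958 3.786632270128859 lat 4.797239764372042 tq [ 0.61  0.84 -0.26]
```

Request:
{"method": "step_arm", "body": {
  "motion": [
    [0, -0.2, 0, 0.1, 0],
    [0, -0.2, 0, 0.1, 0],
    [0, -0.15, 0, 0.07, 0],
    [0, -0.1, 0, 0.05, 0],
    [0, 0, 0, 0, 0]
  ],
  "newtons": 40
}}

```text
time: 12.75
ee_pos: [0.5543, -0.0478, 0.0702]
ee_rot: [-3.065, -0.684, -0.006]
force: [3.3, 10.5, 8.2]
gripper_width: 0.0233
```

```bash
python3 - <<'E'
from b import *
b()
for n in("side",):
    im=r.get_image(n)[:,:,::-1]; cv2.imwrite(f"pics/{n}12.png",cv2.resize(im[160:310,220:400],None,fx=4,fy=4,interpolation=cv2.INTER_CUBIC))
E
```

```text
t 12.75 pos [ 0.5543 -0.0478  0.0702] xax [0.905 0.425 0.004] yax [ 0.425 -0.905 -0.   ] yaw_y -1.1316 shift cm [-0.11  0.03  0.09] q6 2.469 F [ 3.3 10.5  8.2] w 0.0233
bore x,z,lat 36.37872025994326 0.26312572856511807 0.31447625309848926 F bore x,z 10.303127630046387 4.141896700792511 lat 8.12665494770622 tq [ 1.95 -0.01 -0.45]
```

View pics/side12.png

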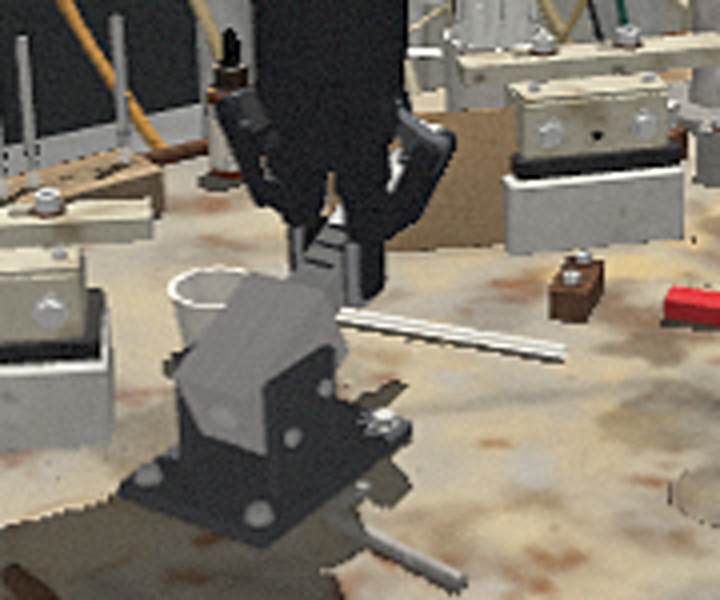

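The force along the bore rose to 10 N, so it's probably at the collar. I'll push another 1.5 mm to confirm, then ease off.

Request:
{"method": "step_arm", "body": {
  "motion": [
    [0, -0.07, 0, 0.03, 0],
    [0, -0.07, -0.03, 0.03, 0],
    [0, 0, 0, 0, 0],
    [0, 0, 0, 0, 0],
    [0, 0, 0, 0, 0]
  ],
  "newtons": 40
}}

```text
time: 13.3
ee_pos: [0.5544, -0.0479, 0.0702]
ee_rot: [-3.065, -0.685, -0.01]
force: [8.5, 13.6, 11.5]
gripper_width: 0.0233
```

```bash
python3 - <<'E'
from b import *
b()
E
```

```text
t 13.3 pos [ 0.5544 -0.0479  0.0702] xax [0.905 0.426 0.007] yax [ 0.426 -0.905  0.001] yaw_y -1.1312 shift cm [-0.11  0.02  0.09] q6 2.467 F [ 8.5 13.6 11.5] w 0.0233
bore x,z,lat 36.369726272484094 0.24168705726276585 0.2128271662782133 F bore x,z 17.158476074008192 4.391557857276855 lat 8.67812792896125 tq [ 2.58 -1.09 -0.43]
```

It's a hard stop: the force is up to 17 N with no further movement. I'll relax the load, open, and back straight up.

Request:
{"method": "step_arm", "body": {
  "motion": [
    [0, 0.07, -0.06, -0.04, 0],
    [0, 0, 0, 0, 0],
    [3.2, 0, 0, 0, 0],
    [5, 0, 0, 0, 0],
    [8.5, 0, 0, 0, 0]
  ]
}}

```text
time: 13.8
ee_pos: [0.5518, -0.0482, 0.069]
ee_rot: [3.066, 0.684, -0.0]
force: [0.3, 1.2, -0.3]
gripper_width: 0.0601
```

Request:
{"method": "step_arm", "body": {
  "motion": [
    [8.5, 0, 0, 0, 0],
    [8.5, 0, 0, 0, 0],
    [8.5, 0, 0, 0, 0],
    [8.5, 0, 0, 0, 0],
    [8.5, 0, 0, 0, 0]
  ]
}}

```text
time: 14.3
ee_pos: [0.5519, -0.048, 0.0692]
ee_rot: [3.066, 0.684, 0.0]
force: [-0.1, 0.4, -0.6]
gripper_width: 0.085
```

```bash
python3 - <<'E'
from b import *
b()
for n in("side",):
    im=r.get_image(n)[:,:,::-1]; cv2.imwrite(f"pics/{n}13.png",cv2.resize(im[160:310,220:400],None,fx=4,fy=4,interpolation=cv2.INTER_CUBIC))
E
```

```text
t 14.3 pos [ 0.5519 -0.048   0.0692] xax [0.905 0.425 0.   ] yax [ 0.425 -0.905  0.   ] yaw_y -1.132 shift cm [ 0.12  0.12 -0.01] q6 2.469 F [-0.1  0.4 -0.6] w 0.085
bore x,z,lat 33.883113293725934 0.40627037144904854 1.1846376967484973 F bore x,z -0.20151357701940165 -0.5803420826004583 lat 0.38365262558393187 tq [-0.04  0.    0.07]
```

View pics/side13.png

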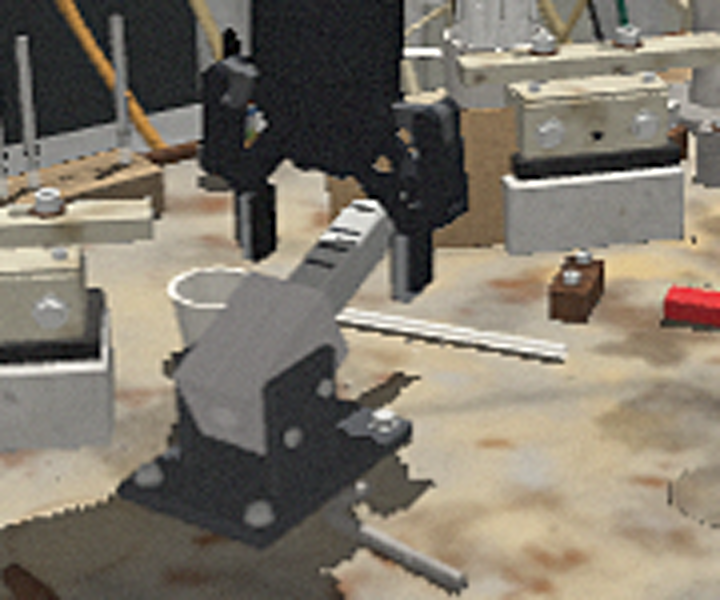

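The tool is free in the bore and the fingers clear it on both sides, at about (284,222) and (322,234). I'll lift straight up, then move aside so both cameras can see.

Request:
{"method": "step_arm", "body": {
  "motion": [
    [8.5, 0, 0, -1.5, 0],
    [8.5, 0, 0, -3, 0],
    [8.5, 0, 0, -4, 0],
    [8.5, 0, 0, -4, 0],
    [8.5, 0, 0, -4, 0]
  ]
}}

```text
time: 14.85
ee_pos: [0.5515, -0.0479, 0.2359]
ee_rot: [3.066, 0.684, 0.0]
force: [0.3, -0.2, -0.3]
gripper_width: 0.085
```

Request:
{"method": "step_arm", "body": {
  "motion": [
    [8.5, 0, 0, -3, 0],
    [8.5, 0, -3, -2, 0],
    [8.5, 0, -4, 0, 0],
    [8.5, 0, -4, 0, 0],
    [8.5, 0, -4, 0, 0]
  ]
}}

```text
time: 15.35
ee_pos: [0.4874, 0.0889, 0.2844]
ee_rot: [3.066, 0.683, 0.001]
force: [0.7, -0.4, 0.5]
gripper_width: 0.0851
```

Request:
{"method": "step_arm", "body": {
  "motion": [
    [8.5, 0, -4, 0, 0],
    [8.5, 0, -4, 0, 0],
    [8.5, 0, -4, 0, 0],
    [8.5, 0, 0, 0, 0],
    [8.5, 0, 0, 0, 0]
  ]
}}

```text
time: 15.85
ee_pos: [0.4368, 0.197, 0.2843]
ee_rot: [3.065, 0.687, 0.0]
force: [0.6, 0.4, 0.5]
gripper_width: 0.0846
```

```bash
python3 - <<'E'
from b import *
b()
a=r.get_image("side")[:,:,::-1][180:310,220:360]; c=r.get_image("top")[:,:,::-1][145:295,270:440]
cv2.imwrite("pics/sz2.png",cv2.resize(a,None,fx=4.5,fy=4.5,interpolation=cv2.INTER_CUBIC))
cv2.imwrite("pics/tz2.png",cv2.resize(c,None,fx=4,fy=4,interpolation=cv2.INTER_CUBIC))
E
```

```text
t 15.85 pos [0.4368 0.197  0.2843] xax [0.904 0.427 0.   ] yax [ 0.427 -0.904  0.   ] yaw_y -1.13 shift cm [ 0.07 27.18 21.51] q6 2.954 F [0.6 0.4 0.5] w 0.0846
bore x,z,lat 128.3987327538531 193.61253563017763 271.92135380965027 F bore x,z 0.8095231117376935 0.1646666460772453 lat 0.09958812000422486 tq [0.01 0.02 0.  ]
```

View pics/sz2.png

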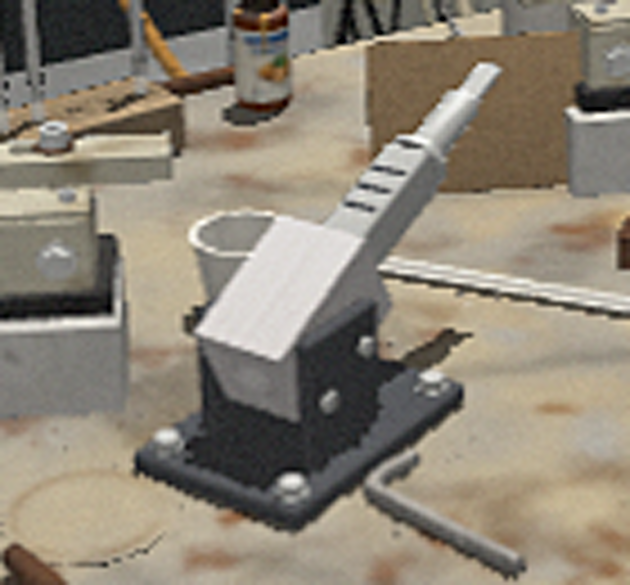

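View pics/tz2.png

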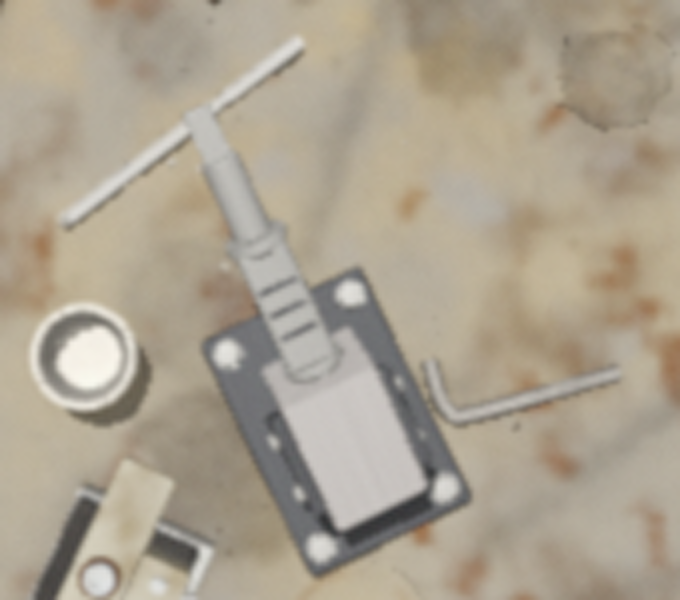

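Both views show the collar at the mouth and the paddle sticking out, ending where the cone tip was before. The crucible, hex key and tube are at their old pixels. I'll do one triangulation check and then hand in.

```bash
python3 - <<'E'
from b import *
t=lambda z:np.array(z)/4+[270,145]-0.375
s=lambda z:np.array(z)/4.5+[220,180]-0.4
P,e=tri(t((199,110)),s((490,67))); v=P-[.525,-.062,.075]; u=v@[.905,.426,0]; a=np.deg2rad(26)
print(P.round(4),e.round(4),"x_bore",u*np.cos(a)+v[2]*np.sin(a),"elev deg",np.degrees(np.arctan2(v[2]+.001,u)))
st=r.read_state(); print(st['time'],st['force'].round(1),np.abs(st['joint_velocities']).max())
print(r.finish_job())
E
```

```text
[ 0.6395 -0.0113  0.1246] 0.0002 x_bore 0.1342865441526195 elev deg 22.005555921134423
15.95 [ 0.3 -0.7 -0.3] 0.013784590506521725
the job is handed in; nothing more can be done
None
```

The flaring tool is back in the holder the other way round: cone inside, collar against the mouth, paddle out. It is released, and I handed the job in at about 16 s of the 53 s allowed.

**How it went:**
- **Pull and tip down:** I gripped the square and drew the tool out until only the paddle tip was in the bore. Lowering the grip let the bore's upper wall tip the tool about 15° cone-down.
- **Turn and insert:** I drew it right out, turned it half round and put the cone into the mouth. Raising the grip then let the bore line it up, and I slid it home.

**Last checks:**
- **Fully home:** it met a hard stop, with the push rising to 17 N and no further movement.
- **Paddle tip:** triangulated 134 mm out along the bore (needs more than 125 mm).
- **Angle:** the tool sags about 4° from the bore, within the 8° allowed.
- **Other things:** the crucible, hex key and glass tube appear at the same places in the pictures as at the start, judged by eye.
- **Arm:** it stands clear, touching nothing.

The main disagreement was early on. My first matching of the block and base-plate corners between the two views was off by up to 11 mm. Re-picking the correct edges brought it to 3 mm or less for the block, and the remaining base-plate differences stayed within about 8 mm. No final check failed.

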